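# Put the loose capacitor into the empty cell of its tray

### The arm

A 6-joint arm with a two-finger parallel gripper is mounted at the origin on the work surface. World frame = base frame: x ahead of the robot, y to its left, z up, the work surface at z = 0. Lengths are in m, angles in rad, forces in N, time in s.
With the tool pointing down it reaches from about 0.425 to 1.125 m from the base axis. Payload 14.9 kg.
Tool frame: the origin (TCP) lies midway between the tips of the shut fingers; the grasp point (between the pads) lies 19 mm behind it; z points along the fingers, x is the direction in which the jaws open and shut, and the axes are right-handed (so a half turn about z gives the same grasp; the last joint's range is limited). The gripper opens to 91 mm and grips with 3 to 60 N. Pads are 32 mm wide; open, the fingers measure 118 mm over their backs; the gripper's body (76 mm by 178 mm) begins 60 mm behind the grasp point.
Start: joints at [-0.033, 0.379, 1.734, -0, 1.028, -0.033], TCP at [0.7, -0, 0.214] pointing down, gripper open.
Joint ranges: [-2.77, 2.77], [-0.74, 2.19], [0, 2.66], [-1.06, 4.2], [0.31, 2.87], [-3.08, 3.08]. Speed limits (rad/s): [1.89, 1.89, 2.39, 3.14, 3.14, 3.14].

### API

Orientations are given as a unit quaternion [x, y, z, w].
In Python, from rig import readout, eyes, job gives the robot as it stands.
- The arm moves only by the tool play_rows, never from a script. Its argument "commands" is a list that holds one entry, the list of rows, each a list of 7 numbers: the gripper's target within -1 to 1 (shut at 1, half-way at 0, fully open at -1), then the shift along the world's x, y, z in cm, then the turn, a rotation vector about the world's x, y, z in degrees. In form: [[[fingers, dx, dy, dz, wx, wy, wz], ...]]. A call has 1 to 10 rows; each row is the pose to reach, as a shift and turn from the pose commanded when the call began; what a row does not reach only later rows make up. A row lasts 1/8 s, in which the tool goes at most 62.5 mm and 10.7 degrees, less where a joint would pass 70% of its speed; a pose out of reach is approached as far as the arm can. A call with a gripper value outside its range is refused whole. The fingers move at their own pace and stop on an object; "grip_force" is the grip in N (left out, the last holds). Time passes only in rows, so rows that repeat a pose let the fingers close. It gives the time, the measured TCP pose, the force and the opening at its end, in the units of the state.
- readout.sense(): the state, without advancing time (a new reading comes with each control period).
- eyes.get_image(name): name is "scene" or "side" or "wrist"; returns (picture, depth): 400x640x3 uint8, blue, green, red; 400x640 float32, m along the optical axis (not along the pixel's ray), 0 where there is no reading.
- eyes.camera_model(name): a dict with "fx", "fy", "cx", "cy" (pixels), "T" (4x4, takes a point from camera to world coordinates); the wrist camera has in their place "tool_from_camera" (4x4, takes a point from camera to tool coordinates, whose origin is the TCP and whose axes are the tool frame's). Camera axes: x right, y up, looking along -z (the intrinsics and any distortion apply to the point x, -y, -z); pixel columns grow to the right and rows downward; lengths in m; the calibration is good to about 2 mm. A picture is of the moment at which its call begins: read the wrist's pose just before it. camera_model takes no time and is no camera call.
- job.job_done(): hands the job in, once; it reports no verdict.
The state is a dict: "time": time; "joints": joint angles; "joint_velocities": joint speeds; "joint_efforts": joint torques, N m; "eef_pos": TCP position; "tcp_rot": TCP orientation; "contact_force": force on the tool from outside, world axes, zero at the start; "ft_torque": the same for the moment, N m; "finger_gap": finger opening in m.
Only numpy, scipy, OpenCV 4.12 (cv2) and the standard library are available. Lean on these libraries where they do the work, as an engineer would, in place of code of your own. Each camera call takes 0.05 s, during which the arm holds its last target.

### The job

On the electronics bench a covered tray with three cells in a row already holds two tall black capacitors. Find its empty cell and stand the third tall capacitor of the same size, from the bench, upright in it, terminals up and resting on the cell's floor: lower it in and only then let go, do not drop it. Leave the two stored capacitors standing in their cells.

Things in the scene. Friction and masses are not known exactly. Their poses are not given: they have to be found in the camera images.
- tray: Grey covered tray fixed to the bench, 82 mm (x) by 216 mm (y), 25 mm high, with three square openings 58 mm wide. Origin: centre of its underside; z up. Cell centres at its y = -68, 0, +68 mm, x = 0; cell floors 4 mm above the bench (21 mm deep). The empty cell varies: it is the one where no stored capacitor stands. Stored ones stand within 5 mm of their cell centres.
- loose_mid (a point): Centre (48 mm above its foot) of the loose tall capacitor: upright black cylinder, diameter 40 mm, height 96 mm, 140 to 220 g, silver top with two brass terminals, z up. It stands on the bench right of the tray (-y), at least 90 mm (from its axis) clear of the unwanted things there: a slim capacitor (25 by 62 mm), a squat one (55 by 50 mm) and a flat tin.
- stored_a_mid (a point): Centre (half-way up, 48 mm above its foot) of one of the two stored capacitors, the same kind (diameter 40 mm, height 96 mm), standing loose in a cell, its top 100 mm above the bench. z up.
- stored_b_mid (a point): Centre (half-way up, 48 mm above its foot) of the other stored capacitor, same as the first.

How it is judged:
On the way:
1. the loose capacitor is lowered into a cell while still held: its foot at most 14 mm above the cell's floor (contact force between the fingers and loose above 1 N and z of loose_mid in the frame of tray below 0.066 m and ((x of loose_mid in the frame of tray between -0.016 and 0.016 m and y of loose_mid in the frame of tray between -0.084 and -0.052 m) or (x of loose_mid in the frame of tray between -0.016 and 0.016 m and y of loose_mid in the frame of tray between -0.016 and 0.016 m) or (x of loose_mid in the frame of tray between -0.016 and 0.016 m and y of loose_mid in the frame of tray between 0.052 and 0.084 m))), for 0.1 s.
At the end, for the whole second after the job is handed in: The loose capacitor rests upright (0.15 rad) on the floor of the empty cell, its centre within 16 mm of the cell centre in tray x and y and under 58 mm above the tray's underside, terminals up. Both stored ones stand upright (0.15 rad) in their cells, within 30 mm of their starts (((x of loose_mid in the frame of tray between -0.016 and 0.016 m and y of loose_mid in the frame of tray between -0.084 and -0.052 m) or (x of loose_mid in the frame of tray between -0.016 and 0.016 m and y of loose_mid in the frame of tray between -0.016 and 0.016 m) or (x of loose_mid in the frame of tray between -0.016 and 0.016 m and y of loose_mid in the frame of tray between 0.052 and 0.084 m)) and z of each of loose_mid, stored_a_mid, stored_b_mid in the frame of tray below 0.058 m and angle between each of loose_mid, stored_a_mid, stored_b_mid's own z axis and vertical below 0.15 rad and linear speed of loose below 0.02 m/s and distance of each of stored_a_mid, stored_b_mid from where it was at the start of the episode below 0.03 m); the robot touches nothing.
It fails at once if a stored capacitor is taken out of its cell or tipped over (distance of any of stored_a_mid, stored_b_mid from where it was at the start of the episode above 0.04 m or angle between any of stored_a_mid, stored_b_mid's own z axis and vertical above 0.6 rad).
It also fails if it takes over 38 s, if anything falls off the work surface, if the arm or the gripper's body presses on something with over 40 N, if the wrist force passes 120 N, or if a joint passes its speed limit or range.

## Working session

There is one attempt and no reset: what is moved stays moved. The work goes in short steps, Python scripts to look and compute and a tool call to move; the robot and the scene stay as the last step left them, time stands still between calls to the robot, and variables do not carry over. Pictures are saved under pics/ and viewed, and the job is handed in when it is done.

Besides the shell and the picture viewer there is one more tool, called after "Emit:" by a JSON object that holds its "api" and its "payload", one argument or row to a line. play_rows: Moves the arm, as the interface text tells. Its arguments: {"type":"object","properties":{"commands":{"type":"array","items":{"type":"array","items":{"type":"array","items":{"type":"number"}}}},"grip_force":{"type":"number"}},"required":["commands"]}

```bash
mkdir -p pics; python3 - <<'E'
from rig import readout, eyes, job
import cv2,numpy as np
s=readout.sense();print(s['time'],s['eef_pos'],s['tcp_rot'],s['finger_gap'])
for n in ['scene','side']:
    p,d=eyes.get_image(n);cv2.imwrite(f'pics/{n}0.png',p);np.savez(f'{n}0.npz',p=p,d=d)
    print(n,eyes.camera_model(n))
print(eyes.camera_model('wrist'))
E
```

```text
0.0 [ 6.99606364e-01 -1.10114148e-05  2.13298531e-01] [ 9.99999847e-01 -1.11778722e-05 -5.53332942e-04 -1.58844149e-05] 0.09113416576038008
scene {'fx': 386.03269160133146, 'fy': 386.03269160133146, 'cx': 321.8010809524996, 'cy': 200.55886453842427, 'T': array([[ 0.17483634, -0.51409104,  0.83972773,  1.34380437],
       [ 0.9845687 ,  0.0847612 , -0.1531013 , -0.15033869],
       [ 0.00753168,  0.85353731,  0.52097729,  0.56983588],
       [ 0.        ,  0.        ,  0.        ,  1.        ]])}
side {'fx': 470.441116862379, 'fy': 470.441116862379, 'cx': 314.78254307568034, 'cy': 197.58995504673123, 'T': array([[-0.77087064,  0.4193032 , -0.47952403,  0.14452274],
       [-0.63698336, -0.51128037,  0.57692683,  0.48305436],
       [-0.00326396,  0.75018478,  0.66122019,  0.61885227],
       [ 0.        ,  0.        ,  0.        ,  1.        ]])}
{'fx': 315.82682346572506, 'fy': 315.82682346572506, 'cx': 317.70448412542413, 'cy': 204.58889559003154, 'tool_from_camera': array([[ 9.99999920e-01,  2.32877340e-04,  3.26107595e-04,
        -6.26727473e-04],
       [ 3.09180434e-04, -9.66092831e-01, -2.58194784e-01,
        -7.35868480e-02],
       [ 2.54922495e-04,  2.58194864e-01, -9.66092825e-01,
        -1.72580714e-01],
       [ 0.00000000e+00,  0.00000000e+00,  0.00000000e+00,
         1.00000000e+00]])}
```

View pics/scene0.png

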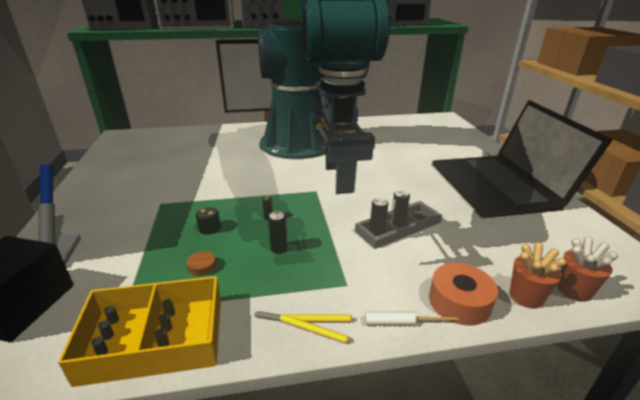

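View pics/side0.png

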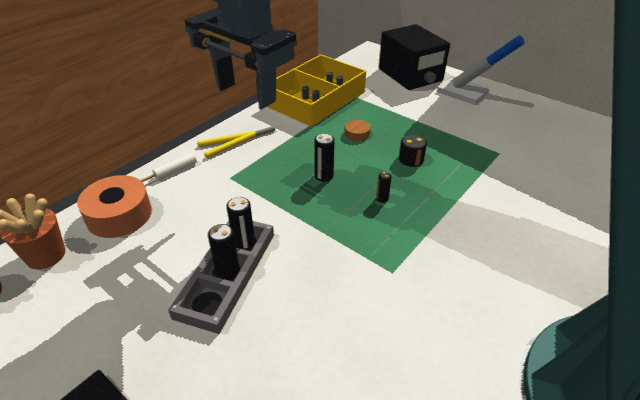

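The side view shows the tray at about (225,275), with its empty cell at (205,300), the +y end. The stored capacitors' tops are at (221,231) and (238,202). The loose tall capacitor is at (324,157) in the side view and (278,232) in the scene view. The unwanted ones are at (383,186), (412,150) and (357,130).

```bash
cat > h.py <<'E'
import numpy as np,cv2
from rig import readout,eyes,job
def cloud(d,m):
    h,w=d.shape;u,v=np.meshgrid(np.arange(w),np.arange(h))
    P=np.stack([(u-m['cx'])/m['fx']*d,-(v-m['cy'])/m['fy']*d,-d,np.ones_like(d)],-1)
    P=P@np.array(m['T']).T
    P=P[...,:3];P[d<=0]=np.nan
    return P
def ray(m,u,v,z):
    T=np.array(m['T']);r=T[:3,:3]@np.array([(u-m['cx'])/m['fx'],-(v-m['cy'])/m['fy'],-1]);o=T[:3,3]
    return o+r*(z-o[2])/r[2]
E
python3 - <<'E'
from h import *
for n in ['scene','side']:
    m=eyes.camera_model(n);z=np.load(n+'0.npz');p,d=z['p'],z['d'];C=cloud(d,m)
    X,Y,Z=C[...,0],C[...,1],C[...,2]
    # surfaces at top heights
    for nm,lo,hi,box in [('tops96',.088,.108,None),('tray top',.020,.030,None)]:
        k=((Z>lo)&(Z<hi)&(X>.4)&(X<1.1)&(Y>-.5)&(Y<.4)).astype(np.uint8)
        N,L,S,c=cv2.connectedComponentsWithStats(k)
        for i in range(1,N):
            if S[i,4]<25: continue
            q=C[L==i];r=cv2.minAreaRect((q[:,:2]*1000).astype(np.float32))
            print(n,nm,S[i],'mean',q.mean(0).round(4),'med z',np.median(q[:,2]).round(4),'rect',np.round(r[0],1),np.round(r[1],1),round(r[2],1))
E
python3 - <<'E'
import cv2
a=cv2.imread('pics/side0.png');b=cv2.imread('pics/scene0.png')
o=cv2.hconcat([cv2.resize(a[110:340,150:350],None,fx=2.6,fy=2.6)[:590,:400],cv2.resize(a[180:340,150:300],(400,427))[:427].copy() if 0 else cv2.resize(b[170:270,250:450],(400,200)).copy()]) if 0 else None
cv2.imwrite('pics/sidec.png',cv2.resize(a[120:340,150:350],(500,550),interpolation=cv2.INTER_CUBIC))
cv2.imwrite('pics/scenec.png',cv2.resize(b[170:270,250:450],(800,400),interpolation=cv2.INTER_CUBIC))
E
```

```text
scene tops96 [393 191  17  11 152] mean [0.5901 0.1804 0.0965] med z 0.0978 rect [587.6 182.2] [38.3 34.8] 81.8
scene tops96 [371 198  17  12 167] mean [0.6161 0.1183 0.0968] med z 0.098 rect [612.1 119.1] [37.5 35.8] 73.6
scene tops96 [268 211  18  12 162] mean [ 0.6269 -0.1222  0.0938] med z 0.0943 rect [ 624.8 -121.1] [36.  38.7] 27.4
scene tops96 [520 244  46  30 598] mean [0.8614 0.3572 0.0992] med z 0.0998 rect [863.8 354.5] [77.1 69.8] 41.0
scene tray top [355 200  87  43 857] mean [0.6001 0.1797 0.0245] med z 0.0248 rect [584.4 186.6] [ 85.5 220. ] 20.8
scene tray top [263 209  10   5  31] mean [ 0.496  -0.1384  0.025 ] med z 0.0248 rect [ 495.1 -137.7] [10.2 23.6] 2.8
scene tray top [197 219  22  10  81] mean [ 0.5319 -0.2847  0.025 ] med z 0.0247 rect [ 528.8 -286.2] [23.1 51.4] 4.4
scene tray top [270 239  17   9  53] mean [ 0.637  -0.1219  0.0244] med z 0.0241 rect [ 634.5 -121.4] [16.  37.2] 0.5
scene tray top [187 251  28  19 394] mean [ 0.661  -0.2923  0.0222] med z 0.0222 rect [ 659.4 -292. ] [59.5 57. ] 6.4
scene tray top [510 283  39  20 140] mean [0.8794 0.339  0.0
[... 2973 characters left out ...]
. ] 37.6
side tray top [377 189  13   7  49] mean [ 0.4836 -0.1294  0.025 ] med z 0.0248 rect [ 483.  -131.6] [24.4 11.9] 43.3
side tray top [ 83 198  66  33 273] mean [0.8061 0.239  0.025 ] med z 0.0249 rect [816.5 230.9] [117.9  52.7] 72.2
side tray top [ 168  221  105  106 2256] mean [0.566  0.2132 0.0254] med z 0.0257 rect [584.5 186.9] [ 84.4 218.5] 21.1
side tray top [235 234  19  12  81] mean [0.5965 0.1303 0.0249] med z 0.0246 rect [597.1 127.7] [33.8 12.6] 65.0
side tray top [ 20 238  43  26 170] mean [0.8324 0.3654 0.0249] med z 0.0251 rect [839.7 363.4] [68.6 31.5] 80.5
side tray top [214 262  25  13 106] mean [0.5722 0.1929 0.0249] med z 0.0246 rect [575.8 191.2] [39.1 17.8] 51.4
```

View pics/sidec.png

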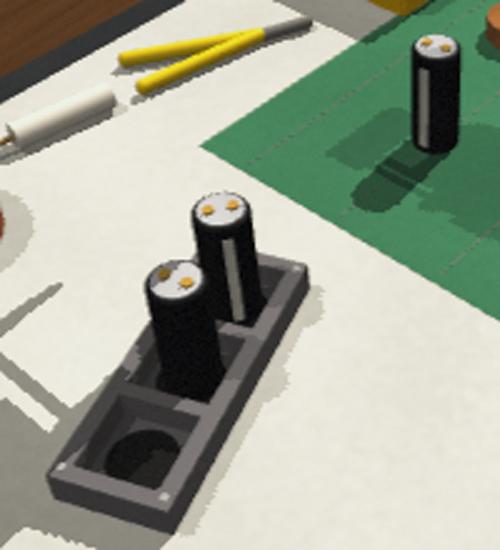

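View pics/scenec.png

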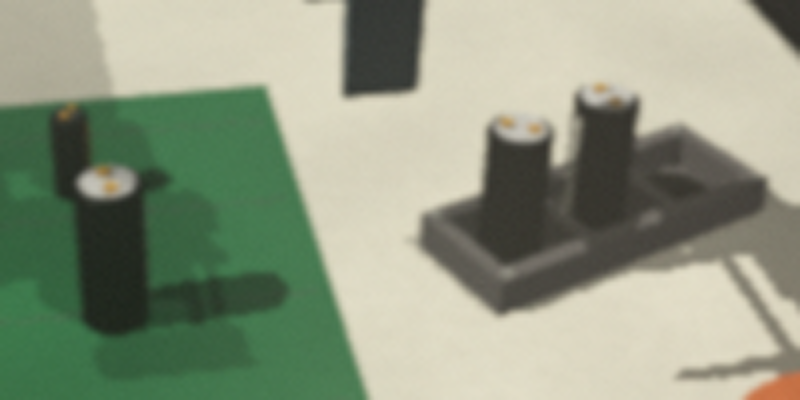

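Emit:
{"api": "play_rows", "payload": {
  "commands": [
    [[-1,-2,-3,0,0,0,5],[-1,-4,-6,0,0,0,10],[-1,-6,-9,0,0,0,15],[-1,-7.6,-12,0,0,0,21],[-1,-7.6,-12,0,0,0,21],[-1,-7.6,-12,0,0,0,21],[-1,-7.6,-12,0,0,0,21]]
  ],
  "grip_force": 30
}}

```text
time: 0.98
eef_pos: [0.6244, -0.1193, 0.2138]
tcp_rot: [0.983, 0.182, -0.0, -0.0]
contact_force: [-0.4, -0.6, -0.5]
finger_gap: 0.0914
```

```bash
cat >> h.py <<'E'
from scipy.spatial.transform import Rotation as R
def wrist(tag):
    s=readout.sense();p,d=eyes.get_image('wrist');cv2.imwrite(f'pics/{tag}.png',p)
    m=dict(eyes.camera_model('wrist'));T=np.eye(4);T[:3,:3]=R.from_quat(s['tcp_rot']).as_matrix();T[:3,3]=s['eef_pos']
    m['T']=T@m['tool_from_camera'];return s,p,d,m
def tops(C,lo,hi):
    X,Y,Z=C[...,0],C[...,1],C[...,2]
    k=((Z>lo)&(Z<hi)&(X>.4)&(X<.75)&(Y>-.5)&(Y<.3)).astype(np.uint8)
    N,L,S,c=cv2.connectedComponentsWithStats(k)
    for i in range(1,N):
        if S[i,4]<40: continue
        q=C[L==i];r=cv2.minAreaRect((q[:,:2]*1000).astype(np.float32))
        print(S[i],'medz',np.median(q[:,2]).round(4),'rect',np.round(r[0],1),np.round(r[1],1),round(r[2],1))
E
python3 - <<'E'
from h import *
s,p,d,m=wrist('w1');print(s['time'],s['eef_pos'],R.from_quat(s['tcp_rot']).as_euler('xyz',True))
tops(cloud(d,m),.086,.106)
E
```

```text
0.975 [ 0.62437473 -0.11930088  0.21383801] [-1.79994380e+02  1.42611622e-03  2.10008957e+01]
[ 295  178   41   42 1346] medz 0.0962 rect [ 621.7 -120. ] [38.9 39. ] 44.1
```

View pics/w1.png

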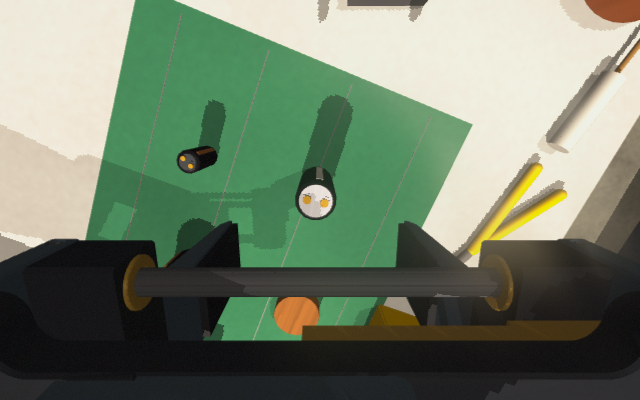

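The wrist view has the capacitor's top at (316,200), between the jaws. It measures (0.622, -0.120) with the top at 0.096, which agrees with the earlier views. I'll descend.

Emit:
{"api": "play_rows", "payload": {
  "commands": [
    [[-1,-0.2,0,-4,0,0,0],[-1,-0.2,0,-8,0,0,0],[-1,-0.2,0,-11,0,0,0],[-1,-0.2,0,-13,0,0,0],[-1,-0.2,0,-14.5,0,0,0],[-1,-0.2,0,-15.6,0,0,0],[-1,-0.2,0,-15.6,0,0,0],[-1,-0.2,0,-15.6,0,0,0]]
  ]
}}

```text
time: 2.02
eef_pos: [0.6225, -0.1201, 0.0587]
tcp_rot: [0.983, 0.182, 0.0, 0.0]
contact_force: [0.6, 0.4, -1.2]
finger_gap: 0.0914
```

Emit:
{"api": "play_rows", "payload": {
  "commands": [
    [[1,0,0,0,0,0,0],[1,0,0,0,0,0,0],[1,0,0,0,0,0,0],[1,0,0,0,0,0,0],[1,0,0,0,0,0,0],[1,0,0,0,0,0,0],[1,0,0,0,0,0,0],[1,0,0,0,0,0,0],[1,0,0,0,0,0,0],[1,0,0,0,0,0,0]]
  ],
  "grip_force": 30
}}

```text
time: 3.28
eef_pos: [0.622, -0.12, 0.0579]
tcp_rot: [0.983, 0.182, -0.0, -0.0]
contact_force: [-0.1, -0.2, -0.3]
finger_gap: 0.0391
```

The jaws stopped at 39 mm, so it is gripped. I'll lift clear of the stored capacitors and check.

Emit:
{"api": "play_rows", "payload": {
  "commands": [
    [[1,0,0,1,0,0,0],[1,0,0,3,0,0,0],[1,0,0,6,0,0,0],[1,0,0,9,0,0,0],[1,0,0,12,0,0,0],[1,0,0,15,0,0,0],[1,0,0,17,0,0,0],[1,0,0,17,0,0,0]]
  ]
}}

```text
time: 4.28
eef_pos: [0.6227, -0.1202, 0.2298]
tcp_rot: [0.983, 0.182, 0.001, 0.001]
contact_force: [-0.2, 1.0, -2.3]
finger_gap: 0.0392
```

Emit:
{"api": "play_rows", "payload": {
  "commands": [
    [[1,-0.5,3,0,0,0,0],[1,-1.2,7,0,0,0,0],[1,-2,12,0,0,0,0],[1,-2.8,17,0,0,0,0],[1,-3.6,22,0,0,0,0],[1,-4.5,27,0,0,0,0],[1,-5.3,32,0,0,0,0],[1,-6,35.5,0,0,0,0],[1,-6.2,37,0,0,0,0],[1,-6.2,37,0,0,0,0]]
  ]
}}

```text
time: 5.52
eef_pos: [0.5597, 0.2502, 0.2271]
tcp_rot: [0.983, 0.183, -0.001, 0.0]
contact_force: [1.0, -0.9, -2.2]
finger_gap: 0.039
```

Emit:
{"api": "play_rows", "payload": {
  "commands": [
    [[1,0,0,0,0,0,0],[1,0,0,0,0,0,0],[1,0,0,0,0,0,0]]
  ]
}}

```text
time: 5.9
eef_pos: [0.5602, 0.2493, 0.2279]
tcp_rot: [0.983, 0.182, 0.0, 0.0]
contact_force: [0.8, 0.5, -1.9]
finger_gap: 0.0393
```

```bash
python3 - <<'E'
from h import *
s,p,d,m=wrist('w2');print(s['time'],s['eef_pos'],s['finger_gap'],R.from_quat(s['tcp_rot']).as_euler('xyz',True))
C=cloud(d,m);tops(C,.086,.106);print('tray');tops(C,.02,.03)
p,d=eyes.get_image('side');cv2.imwrite('pics/side2.png',p);C=cloud(d,eyes.camera_model('side'));np.savez('side2.npz',p=p,d=d)
print('side');tops(C,.02,.03)
# held cylinder axis: visible points between z .18 and .25? 
for lo,hi in [(.165,.175),(.175,.185),(.185,.195),(.195,.205)]:
    k=(C[...,2]>lo)&(C[...,2]<hi)&(np.hypot(C[...,0]-.56,C[...,1]-.25)<.04);q=C[k]
    if len(q)>5:
        A=np.c_[2*q[:,:2],np.ones(len(q))];
        o=np.array([.1445,.483]);v=q[:,:2].mean(0)-o;print(lo,len(q),q.mean(0).round(4),(q[:,:2].min(0)).round(4),q[:,:2].max(0).round(4))
        from scipy.optimize import least_squares
        print(least_squares(lambda c:np.hypot(*(q[:,:2]-c).T)-.02,[.56,.25],loss='soft_l1',f_scale=.002).x.round(4))
E
```

```text
5.9 [0.56019756 0.24934751 0.22794004] 0.03929671285782776 [ 1.79998273e+02 -1.98821436e-04  2.09510552e+01]
[301 312  36  14 389] medz 0.1006 rect [609.3 122.5] [38.8 16.1] 21.1
tray
[ 283  148   70   92 2068] medz 0.0269 rect [564.4 235.7] [ 82.2 113.5] 21.1
side
[344 120  26  15 302] medz 0.023 rect [ 659.9 -289.6] [58.3 56.9] 39.0
[399 149  26  11  96] medz 0.0252 rect [ 507.1 -270.6] [54.4 27.2] 17.1
[377 189  13   7  49] medz 0.0249 rect [ 483.2 -132. ] [23.9 10.8] 42.5
[ 169  221  104  106 2253] medz 0.0257 rect [584.5 186.9] [ 83.9 218.4] 21.1
[235 235  19  11  80] medz 0.026 rect [597.  128.6] [32.9 12. ] 63.5
[214 263  25  12  93] medz 0.0253 rect [575.4 191.7] [39.1 16.5] 50.0
0.165 55 [0.5472 0.2555 0.173 ] [0.5409 0.232 ] [0.5711 0.268 ]
[0.5618 0.2481]
0.175 167 [0.5473 0.2559 0.1801] [0.5403 0.2322] [0.5664 0.2691]
[0.5614 0.248 ]
0.185 177 [0.5476 0.2558 0.19  ] [0.5407 0.2317] [0.5717 0.2688]
[0.5615 0.2481]
0.195 173 [0.5474 0.256  0.2   ] [0.5404 0.2322] [0.5708 0.269 ]
[0.5614 0.2481]
```

View pics/w2.png

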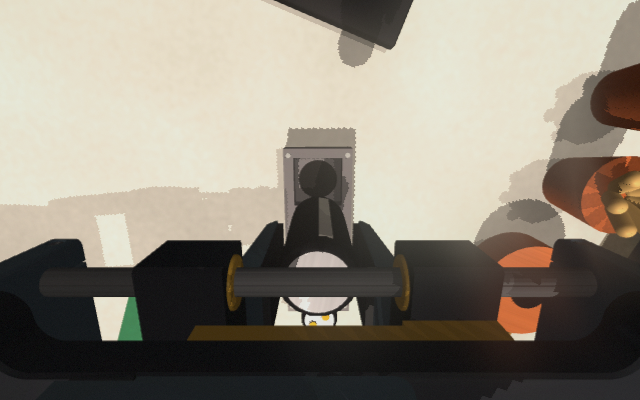

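View pics/side2.png

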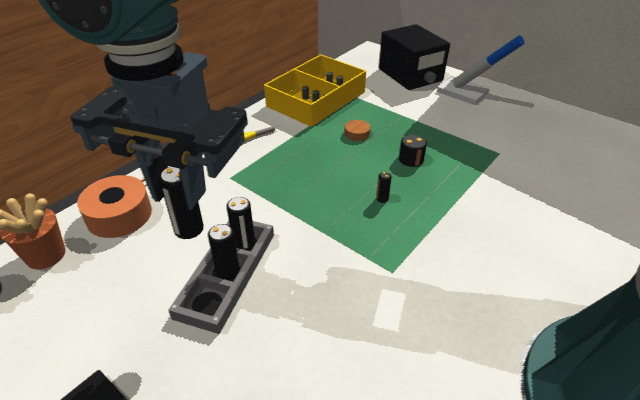

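The capacitor hangs upright. It is at (182,205) in the side view and in line with the row above the empty cell in the wrist view. The tray centre is (584.5,186.9) with yaw 21.1°, so the cell target is (560,250). I'll lower it.

Emit:
{"api": "play_rows", "payload": {
  "commands": [
    [[1,-0.1,0.2,-2,0,0,0],[1,-0.1,0.2,-5,0,0,0],[1,-0.1,0.2,-8,0,0,0],[1,-0.1,0.2,-10.5,0,0,0],[1,-0.1,0.2,-12.5,0,0,0],[1,-0.1,0.2,-13.5,0,0,0],[1,-0.1,0.2,-14,0,0,0],[1,-0.1,0.2,-14,0,0,0]]
  ]
}}

```text
time: 7.0
eef_pos: [0.5592, 0.2521, 0.0882]
tcp_rot: [0.983, 0.182, 0.0, -0.0]
contact_force: [-0.3, -0.7, -2.0]
finger_gap: 0.0394
```

Emit:
{"api": "play_rows", "payload": {
  "commands": [
    [[1,0,0,-0.5,0,0,0],[1,0,0,-1,0,0,0],[1,0,0,-1.5,0,0,0],[1,0,0,-1.9,0,0,0],[1,0,0,-2.2,0,0,0],[1,0,0,-2.2,0,0,0],[1,0,0,-2.2,0,0,0]]
  ]
}}

```text
time: 7.88
eef_pos: [0.5591, 0.252, 0.0661]
tcp_rot: [0.983, 0.182, 0.0, -0.0]
contact_force: [-0.4, 0.7, -2.3]
finger_gap: 0.0394
```

```bash
python3 - <<'E'
from h import *
s=readout.sense();print(s['time'],s['eef_pos'],s['contact_force'],s['finger_gap'])
p,d=eyes.get_image('side');cv2.imwrite('pics/side3.png',cv2.resize(p[120:340,100:300],(500,550)))
C=cloud(d,eyes.camera_model('side'))
tops(C,.086,.112)
E
```

```text
7.875 [0.55911883 0.25202613 0.06605216] [-0.37013745  0.67305204 -2.30111467] 0.03944097969020874
[226 197  25  21 396] medz 0.0987 rect [609.3 122.7] [39.  38.3] 42.1
[169 257  53  30 650] medz 0.101 rect [558.  253.4] [63.2 34.8] 22.7
```

View pics/side3.png

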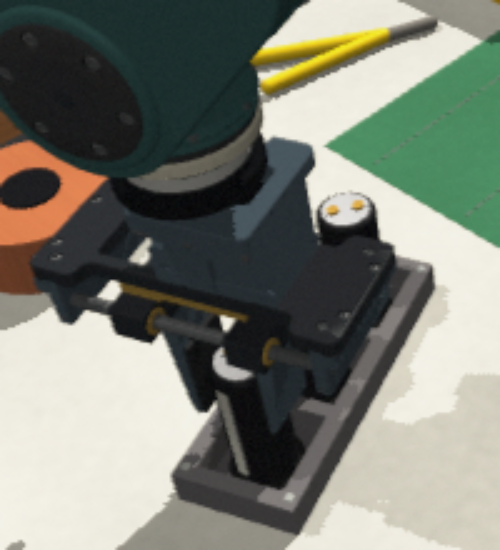

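The capacitor is inside the cell, standing at (255,430) in the crop, and about 4 to 5 mm above the floor. I'll lower it gently until it touches.

Emit:
{"api": "play_rows", "payload": {
  "commands": [
    [[1,0,0,-0.1,0,0,0],[1,0,0,-0.2,0,0,0],[1,0,0,-0.3,0,0,0],[1,0,0,-0.35,0,0,0],[1,0,0,-0.35,0,0,0],[1,0,0,-0.35,0,0,0]]
  ]
}}

```text
time: 8.68
eef_pos: [0.559, 0.252, 0.0624]
tcp_rot: [0.983, 0.182, -0.0, -0.0]
contact_force: [1.5, -1.3, -1.2]
finger_gap: 0.0394
```

Emit:
{"api": "play_rows", "payload": {
  "commands": [
    [[1,0,0,-0.05,0,0,0],[1,0,0,-0.1,0,0,0],[1,0,0,-0.1,0,0,0],[1,0,0,-0.1,0,0,0]]
  ]
}}

```text
time: 9.18
eef_pos: [0.5592, 0.2521, 0.0619]
tcp_rot: [0.983, 0.182, 0.0, -0.0]
contact_force: [-2.4, -1.3, 5.3]
finger_gap: 0.039
```

It has touched the floor: the vertical force went from -2 to +5 N, at the expected height of 0.062. I'll release, then rise.

Emit:
{"api": "play_rows", "payload": {
  "commands": [
    [[0.3,0,0,0,0,0,0],[0,0,0,0,0,0,0],[-0.5,0,0,0,0,0,0],[-1,0,0,0,0,0,0],[-1,0,0,0,0,0,0],[-1,0,0,0,0,0,0],[-1,0,0,0,0,0,0],[-1,0,0,0,0,0,0]]
  ]
}}

```text
time: 10.18
eef_pos: [0.559, 0.252, 0.0614]
tcp_rot: [0.983, 0.182, 0.0, 0.0]
contact_force: [-0.1, 1.0, -0.9]
finger_gap: 0.0913
```

Emit:
{"api": "play_rows", "payload": {
  "commands": [
    [[-1,0,0,1,0,0,0],[-1,0,0,3,0,0,0],[-1,0,0,6,0,0,0],[-1,0,0,10,0,0,0],[-1,0,0,14,0,0,0],[-1,0,0,17,0,0,0],[-1,0,0,17,0,0,0],[-1,0,0,17,0,0,0]]
  ]
}}

```text
time: 11.18
eef_pos: [0.5588, 0.2519, 0.2317]
tcp_rot: [0.983, 0.182, 0.0, -0.0]
contact_force: [-0.4, 0.6, 0.9]
finger_gap: 0.0913
```

```bash
python3 - <<'E'
from h import *
s=readout.sense();print(s['time'],s['eef_pos'],s['contact_force'],s['finger_gap'])
p,d=eyes.get_image('side');cv2.imwrite('pics/side4.png',p)
tops(cloud(d,eyes.camera_model('side')),.086,.112)
s,p,d,m=wrist('w4');tops(cloud(d,m),.086,.112)
E
```

```text
11.175 [0.55875369 0.25189304 0.23170454] [-0.3503087   0.64399193  0.9025831 ] 0.09128339076587677
[226 197  25  21 415] medz 0.0986 rect [609.9 122.2] [39.3 38.5] 4.6
[207 224  27  23 489] medz 0.0987 rect [583.6 185.1] [38.2 38.7] 77.6
[183 256  29  27 595] medz 0.0987 rect [559.1 251.7] [39.9 39. ] 10.6
[ 299  175   39   41 1255] medz 0.1002 rect [558.7 252. ] [38.6 39.1] 64.0
[299 241  38  26 801] medz 0.1 rect [580.3 192.8] [39.3 24.1] 20.7
[302 297  35  29 863] medz 0.1 rect [606.9 128.4] [38.6 28. ] 20.4
```

View pics/side4.png

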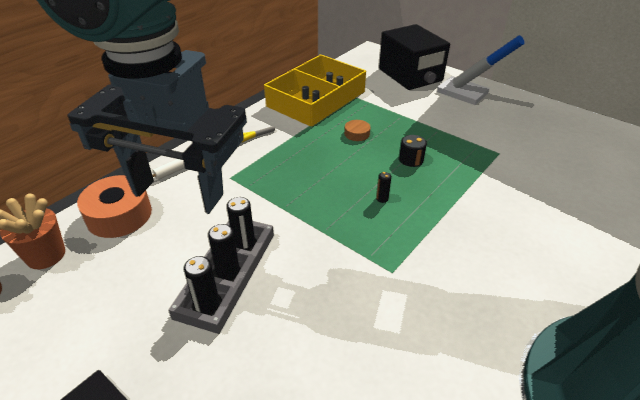

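All three capacitors stand upright in the tray, with tops at (197,266), (221,231) and (238,203). The top heights are equal and the gripper is clear.

```bash
python3 -c "
from rig import job
print(job.job_done())"
```

```text
the job is handed in; nothing more can be done
None
```

The third tall capacitor now stands upright, terminals up, in the tray's empty cell (the +y end). I lowered it in while it was still gripped until the wrist force showed it touch the floor. Only then did I let go and raise the gripper clear, at about 11 s of the 38 s allowed.

- **Placed capacitor:** its axis measured (0.559, 0.252) against a cell centre of (0.560, 0.250), so it is about 2 mm off. Its top is at 0.099–0.100 m, level with the stored ones.
- **Stored capacitors:** the side camera shows both within about 1 mm of where they started, and upright.
- **Disagreement between views:** the last wrist view gave centres a few mm different for the stored two. There the gripper hid part of their tops, so I went by the side view. No check failed.

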